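Ease the wedge out from under the table leaf and put it away

TASK

The heavy fold-over leaf of the side table is propped up on a wooden wedge. Work the wedge back out from under it in small tugs, pausing part-way to let the leaf come to rest on the wedge, so that the leaf comes down gently and finally lies flat with the wedge wholly out on the table. Then take the wedge again, this time so that it fits between the walls of the narrow white porcelain trough, and gently lay it flat, plate up, on the trough's floor near its middle, lengthwise, either way round; leave the trough standing upright and the other objects where they are.

Things in the scene. Friction and masses are not known exactly. Their poses are not given: they have to be found in the camera images.
- wedge_centre (a point): Centre of the pale wooden wedge's 130 x 54 x 58 mm bounding box, 29 mm above its flat underside. x axis: along its length from thick end to thin tip; y: its width. Behind the plate the ramp falls evenly from 34 mm high to 5 mm at the tip, 65 mm from here along +x. 0.12 to 0.2 kg. It lies flat on the table; friction holds it; drawing it out along its -x takes roughly 4 to 15 N.
- wedge_plate (a point): Centre of the upright pull plate at the wedge's thick end, 58 mm from wedge_centre along -x (same axes): 14 mm thick (x), 54 mm wide (y), from the table up to 58 mm. Ramp top beside it: 34 mm. At the start only the plate and 12 to 22 mm of ramp stick out before the leaf: little room for a finger between plate and leaf, but free room at both ends of its 54 mm width.
- leaf_front (a point): Middle of the lower front edge of the leaf, a heavy dark wooden panel 180 mm deep, 320 mm wide, 22 mm thick, 1.0 to 1.6 kg, hinged along its far edge. x axis: from this edge to the hinge, 180 mm away; y along the edge. With the leaf down this point is 6 mm above the table (it rests on felt pads), so the wedge's 5 mm tip just clears below it.
- leaf (a joint): Angle of the leaf's hinge, rad: 0 = lying flat, 0.125 to 0.14 at the start with the wedge under its front edge. The hinge is damped, but the leaf falls by its own weight when not supported. Every 10 mm the wedge is drawn back lowers it by about 0.014 rad; the wedge is wholly out after 96 to 106 mm.
- trough: Loose narrow white porcelain trough, 168 mm long (x), 82 mm wide (y), 66 mm high, 0.9 kg; origin: centre of its underside. Flat floor 6 mm thick; inside 156 mm long, 60 mm wide at the floor. Long walls rise 60 mm over the floor, flaring to 70 mm apart; the ends rise only 10 mm. So fingers do not fit beside the wedge in it, only before and behind the wedge's plate.
- dish_stack: Stack of round white porcelain dishes, 132 mm across, 95 mm high; origin at the centre of its underside. To be left alone. It stands left or right of the work, the trough on the other side.
- torch: Black torch lying on its side, 142 mm long (x), 36 mm thick; origin under its middle. To be left alone.
- dispenser: Empty clear plastic push dispenser, 62 mm across, 157 mm high; origin at the centre of its underside. To be left alone.
- spinning_top: Varnished wooden spinning top lying on its side, about 80 mm long, 60 mm across; origin under its middle. To be left alone.
Mind the look-alikes: they are no part of the job. Leave any black look-alike of the part that bears wedge_centre alone. Leave any green look-alike of the trough alone.

How it is judged:
On the way, in this order (a step that is already met when the one before it is completed fails the run):
1. part-way through, the lowered leaf has come to rest on the wedge (value of joint leaf between 0.015 and 0.11 rad and velocity of joint leaf between -0.03 and 0.03 rad/s), for 0.2 s.
2. the leaf lies flat and the wedge is wholly out in front of it (value of joint leaf below 0.008 rad and x of wedge_centre in the frame of leaf_front below -0.066 m), for 0.1 s.
At the end, for the whole second after the job is handed in: Leaf flat (hinge under 0.008 rad). Wedge flat on the trough's floor, plate up: centre within 20 mm lengthwise and 8 mm sideways of the trough's, 31 to 39 mm over its underside, length within 0.12 rad of the trough's, either way round. Wedge and trough within 0.08 rad of upright (value of joint leaf below 0.008 rad and x of wedge_centre in the frame of trough between -0.02 and 0.02 m and y of wedge_centre in the frame of trough between -0.008 and 0.008 m and z of wedge_centre in the frame of trough between 0.031 and 0.039 m and angle between the x axis of wedge_centre and the x axis of trough, either way round below 0.12 rad and angle between each of wedge_centre, trough's own z axis and vertical below 0.08 rad); the robot touches nothing.
It fails at once if the leaf drops or slams: it comes down faster than 0.75 rad/s (some 14 cm/s at its front edge) (velocity of joint leaf below -0.75 rad/s).
It fails at once if the wedge is dropped or thrown into the trough: it moves faster than 0.35 m/s when less than 25 mm above the trough's floor (linear speed of wedge above 0.35 m/s and horizontal distance between wedge_centre and trough below 0.035 m and z of wedge_centre in the frame of trough below 0.06 m).
It fails at once if a bystander (dishes, torch, dispenser or top) is shifted by more than 30 mm (distance of any of dish_stack, torch, dispenser, spinning_top from where it was at the start of the episode above 0.03 m).
It also fails if it takes over 61 s, if anything falls off the work surface, if the arm or the gripper's body presses on something with over 40 N, if the wrist force passes 120 N, or if a joint passes its speed limit or range.

ROBOT

A 6-joint arm with a two-finger parallel gripper is mounted at the origin on the work surface. World frame = base frame: x ahead of the robot, y to its left, z up, the work surface at z = 0. Lengths are in m, angles in rad, forces in N, time in s.
With the tool pointing down it reaches from about 0.425 to 0.95 m from the base axis. Payload 3.5 kg.
Tool frame: the origin (TCP) lies midway between the tips of the shut fingers; the grasp point (between the pads) lies 19 mm behind it; x points along the fingers, y is the direction in which the jaws open and shut, and the axes are right-handed (so a half turn about x gives the same grasp; the last joint's range is limited). The gripper opens to 85 mm and grips with 20 to 120 N. Pads are 22 mm wide; open, the fingers measure 114 mm over their backs; the gripper's body (76 mm by 85 mm) begins 54 mm behind the grasp point. The pads swing forward as they close: fully open they stand 13 mm farther back than shut.
Start: joints at [-1.489, 0.286, 1.577, -0, 1.279, -0.15], TCP at [0.155, -0.657, 0.231] pointing down, gripper open.
Joint ranges: [-2.77, 2.77], [-0.9, 2.22], [0.21, 2.48], [-1.53, 4.67], [0.24, 2.81], [-2.84, 2.84]. Speed limits (rad/s): [2.79, 2.79, 3.14, 3.14, 3.14, 3.14].

INTERFACE

Orientations are given as a unit quaternion [x, y, z, w].
In Python, from plant import sensors, optics, ctrl gives the robot as it stands.
- The arm moves only by the tool arm_command, never from a script. Its argument "increments" is a list that holds one entry, the list of rows, each a list of 4 numbers: the shift along the tool's x, y, z in cm, then the turn about the tool's x in rad. A call has 1 to 20 rows; each row shifts and turns the commanded pose from where the row before left it, along the tool's axes as they then stand; what a row does not reach is not made up. A row lasts 1/8 s, in which the tool goes at most 62.5 mm and 10.7 degrees, less where a joint would pass 70% of its speed; a pose out of reach is approached as far as the arm can. A call with a gripper value outside its range is refused whole. "grip" is the finger opening in cm, from 0 to 8.54, set as the call begins (left out, the last holds). The fingers move at their own pace and stop on an object; "grip_force" is the grip in N (left out, the last holds). Time passes only in rows, so rows that do not move let the fingers close. It gives the time, the measured TCP pose, the force and the opening at its end, in the units of the state.
- sensors.get_state(): the state, without advancing time (a new reading comes with each control period).
- optics.read_camera(name): name is "scene" or "top" or "wrist"; returns the picture (384x512x3 uint8, blue, green, red); there is no depth.
- optics.camera_model(name): a dict with "camera_matrix" (3x3 intrinsics, pixels), "world_from_camera" (4x4, takes a point from camera to world coordinates); the wrist camera has in their place "mount" (4x4, takes a point from camera to tool coordinates, whose origin is the TCP and whose axes are the tool frame's). Camera axes: x right, y up, looking along -z (the intrinsics and any distortion apply to the point x, -y, -z); pixel columns grow to the right and rows downward; lengths in m; the calibration is good to about 2 mm. A picture is of the moment at which its call begins: read the wrist's pose just before it. camera_model takes no time and is no camera call.
- ctrl.sign_off(): hands the job in, once; it reports no verdict.
Trained networks look in the newest picture that a camera, given by its name, has taken for a name from the list of things; names that differ only in an ending like _2 or _b are one class to them, and where a whole thing is asked for, a point or a joint stands for the part that bears it (a point fixed in the world has none). Each returns a list of dicts, best first, with "conf" (0 to 1); they miss things now and then, are a little off and sometimes report something else, mostly with a low value. They report only what shows in the picture. A call takes as long as a camera call. They do not tell look-alikes from the thing itself.
- optics.boxes_of(camera, query): "at" ([row, column] in pixels, amid what is visible of it).
- optics.place_of(camera, query): "at" ([row, column] in pixels: a listed point, or the origin of a listed thing).
The state is a dict: "time": time; "qpos": joint angles; "dq": joint speeds; "joint_efforts": joint torques, N m; "eef_pos": TCP position; "tcp_rot": TCP orientation; "contact_force": force on the tool from outside, world axes, zero at the start; "wrist_torque": the same for the moment, N m; "opening": opening from 0.0 (shut) to 1.0 (fully open).
Only numpy, scipy, OpenCV 4.12 (cv2) and the standard library are available. Lean on these libraries where they do the work, as an engineer would, in place of code of your own. Each camera call takes 0.05 s, during which the arm holds its last target.

## Working session

There is one attempt and no reset: what is moved stays moved. The work goes in short steps, Python scripts to look and compute and a tool call to move; the robot and the scene stay as the last step left them, time stands still between calls to the robot, and variables do not carry over. Pictures are saved under pics/ and viewed, and the job is handed in when it is done.

Besides the shell and the picture viewer there is one more tool, called after "Request:" by a JSON object that holds its "method" and its "body". arm_command: Moves the arm, as the interface text tells. Its arguments: {"type":"object","properties":{"increments":{"type":"array","items":{"type":"array","items":{"type":"array","items":{"type":"number"}}}},"grip":{"type":"number"},"grip_force":{"type":"number"}},"required":["increments"]}

```bash
ls; mkdir -p pics; cat > h.py <<'E'
import numpy as np,cv2
from plant import sensors,optics,ctrl
from scipy.spatial.transform import Rotation as R
def cam(name,st=None):
    m=optics.camera_model(name);K=np.array(m['camera_matrix'])
    if 'world_from_camera' in m: T=np.array(m['world_from_camera'])
    else:
        st=st or sensors.get_state();W=np.eye(4);W[:3,:3]=R.from_quat(st['tcp_rot']).as_matrix();W[:3,3]=st['eef_pos'];T=W@np.array(m['mount'])
    return K,T,m
def ray(name,rc,z,st=None):
    K,T,m=cam(name,st);r,c=rc
    d=np.linalg.inv(K)@[c,r,1.];d=np.array([d[0],-d[1],-d[2]]);d=T[:3,:3]@d;o=T[:3,3]
    return o+d*(z-o[2])/d[2]
def proj(name,p,st=None):
    K,T,m=cam(name,st);q=np.linalg.inv(T)@[*p,1.];q=K@[q[0],-q[1],-q[2]];return (q[:2]/q[2])[::-1]
def snap(name,f,s=1.5):
    im=optics.read_camera(name);cv2.imwrite('pics/'+f,cv2.resize(im,None,fx=s,fy=s,interpolation=cv2.INTER_CUBIC));return im
E
python3 - <<'E'
from h import *
print(sensors.get_state())
for n in('scene','top','wrist'):
    print(n,optics.camera_model(n)); snap(n,n+'0.png')
for n,qs in(('top',['wedge_centre','wedge_plate','leaf_front','trough','dish_stack','torch','dispenser','spinning_top']),('scene',['wedge_centre','wedge_plate','leaf_front','trough'])):
    for q in qs: print(n,q,[(np.round(d['at']).tolist(),round(d['conf'],2)) for d in optics.place_of(n,q)])
E
```

```text
pics
{'time': 0.0, 'qpos': array([-1.48903533e+00,  2.87180834e-01,  1.57816514e+00,  3.18445970e-06,
        1.27860241e+00, -1.49979203e-01]), 'dq': array([-0.00050542, -0.00050261,  0.00174141, -0.00030161, -0.00194223,
        0.00133122]), 'joint_efforts': array([-3.06340127e-06, -4.05986702e+01, -2.92625284e+01, -1.90026640e-04,
        5.76629187e-03, -1.53247851e-05]), 'eef_pos': array([ 0.15501762, -0.65628817,  0.22994348]), 'tcp_rot': array([ 0.70239436,  0.0825813 , -0.70233539,  0.08091658]), 'contact_force': array([-0.79343937, -0.56282859,  0.55917947]), 'wrist_torque': array([-0.06025061,  0.01646468,  0.02430659]), 'opening': 0.9994958811359619}
scene {'camera_matrix': array([[444.12299393,   0.        , 250.77556216],
       [  0.        , 444.12299393, 191.48224985],
       [  0.        ,   0.        ,   1.        ]]), 'world_from_camera': array([[ 0.58814481, -0.48464851,  0.64745772,  1.4140435 ],
       [ 0.80868191,  0.34160553, -0.47889375, -0.67490026],
       [ 0.01092001,  0.80524622,  0.59284001,  0.89131525],
       [ 0.        ,  0.        ,  0.        ,
[... 1033 characters left out ...]
([157.0, 295.0], 0.73), ([304.0, 362.0], 0.63)]
top wedge_plate [([176.0, 298.0], 0.77), ([316.0, 385.0], 0.68), ([233.0, 214.0], 0.56)]
top leaf_front [([173.0, 283.0], 0.59)]
top trough [([304.0, 150.0], 0.97), ([215.0, 172.0], 0.75), ([225.0, 366.0], 0.58)]
top dish_stack [([224.0, 367.0], 0.79)]
top torch [([139.0, 399.0], 0.73)]
top dispenser [([135.0, 139.0], 0.9)]
top spinning_top [([172.0, 109.0], 0.7)]
scene wedge_centre [([177.0, 254.0], 0.69), ([186.0, 143.0], 0.61), ([226.0, 253.0], 0.54)]
scene wedge_plate [([168.0, 264.0], 0.92), ([181.0, 123.0], 0.59), ([212.0, 236.0], 0.5)]
scene leaf_front [([213.0, 251.0], 0.61)]
scene trough [([141.0, 269.0], 0.79), ([168.0, 300.0], 0.72)]
```

View pics/top0.png

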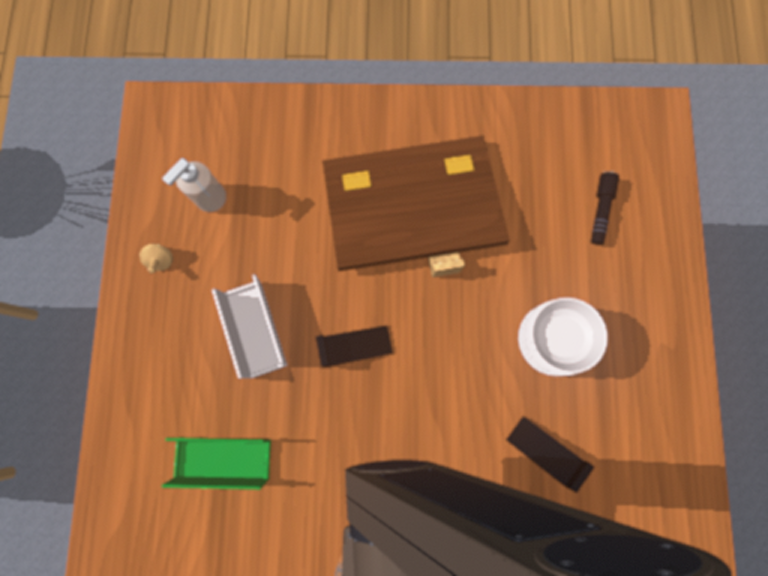

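View pics/scene0.png

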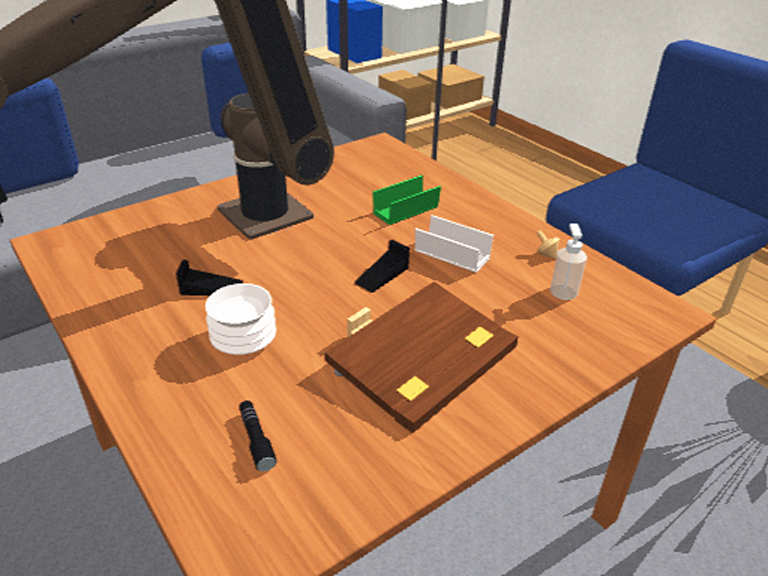

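View pics/wrist0.png

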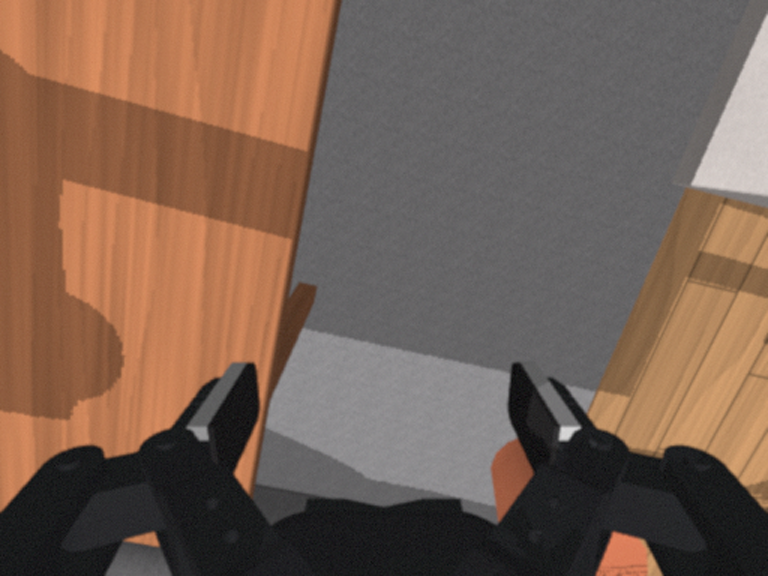

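Top view: pale plate at (row 176, col 298) under the leaf's front edge, which runs (178,226)–(161,338). The white trough is at (215,172), the dishes at (224,375), and the black wedge look-alikes at (230,236) and (303,367). Zooming in for the measurements.

```bash
python3 - <<'E'
from h import *
im=optics.read_camera('top')
cv2.imwrite('pics/c1.png',cv2.resize(im[85:195,210:345],None,fx=5.5,fy=5.5,interpolation=cv2.INTER_CUBIC))
cv2.imwrite('pics/c2.png',cv2.resize(im[180:260,135:235],None,fx=7,fy=7,interpolation=cv2.INTER_CUBIC))
im=optics.read_camera('scene')
cv2.imwrite('pics/c3.png',cv2.resize(im[190:260,200:300],None,fx=8,fy=8,interpolation=cv2.INTER_CUBIC))
E
```

```text
(no output)
```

View pics/c1.png

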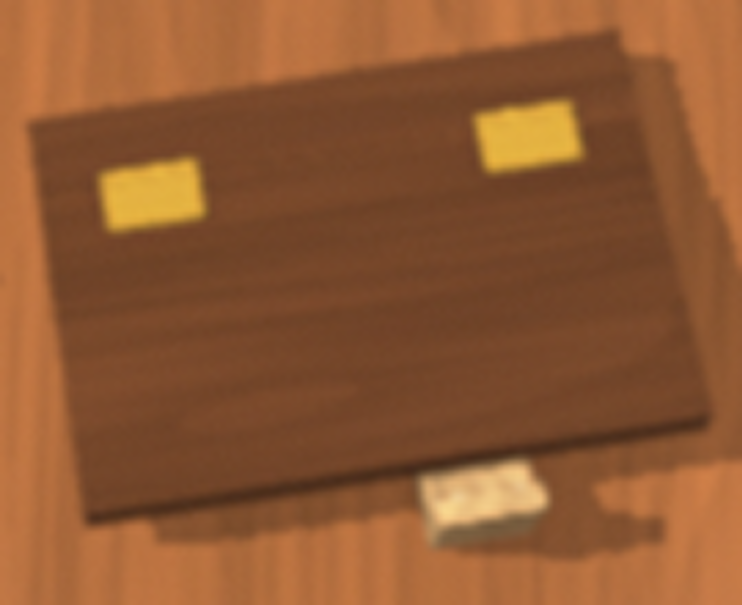

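View pics/c2.png

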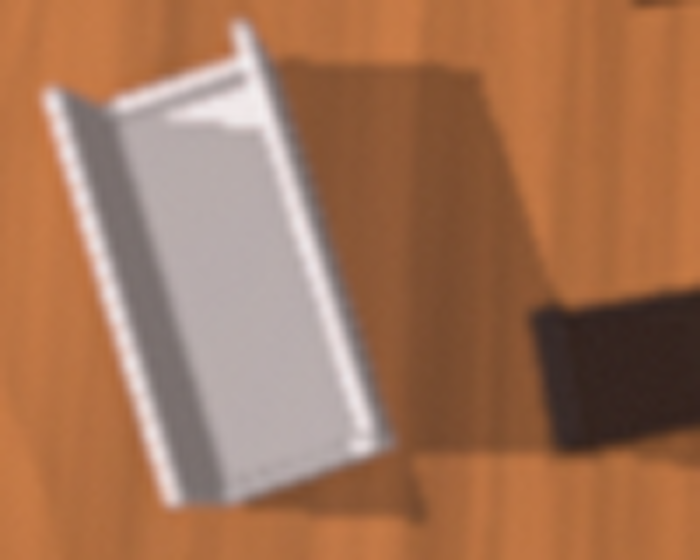

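View pics/c3.png

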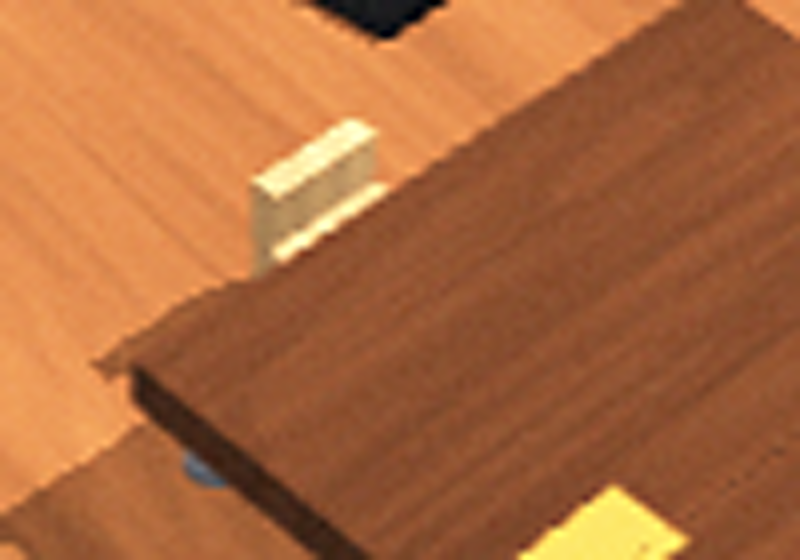

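```bash
python3 - <<'E'
from h import *
c1=lambda x,y:(85+y/5.5-.4,210+x/5.5-.4)
c2=lambda x,y:(180+y/7-.43,135+x/7-.43)
c3=lambda x,y:(190+y/8-.44,200+x/8-.44)
f=lambda *a:np.round(ray(*a)[:2],4)
L=[f('top',c1(90,510),.051),f('top',c1(708,413),.051)]
print('leaf front',L,np.linalg.norm(L[1]-L[0]))
H=[f('top',c1(30,122),.028),f('top',c1(617,32),.028)];print('hinge',H,np.linalg.norm(H[1]-H[0]))
d=L[0]-L[1];print('edge yaw',np.arctan2(d[1],d[0]));d=H[0]-H[1];print('hinge yaw',np.arctan2(d[1],d[0]))
P=[f('scene',c3(x,y),.058) for x,y in((252,183),(352,120),(378,133),(272,195))];print('plate',P,np.mean(P,0))
B=[f('top',c1(x,y),0.) for x,y in((432,547),(545,522))];print('plate bottom front',B)
B=[f('top',c1(x,y),.058) for x,y in((430,512),(547,497))];print('plate top front',B)
T=[f('top',c2(x,y),.066) for x,y in((45,92),(168,503),(393,445),(240,20))];print('trough',T,np.mean(T,0),[np.linalg.norm(T[i]-T[(i+1)%4]) for i in range(4)])
for i,j in((1,0),(2,3)):
  d=T[j]-T[i];print(np.arctan2(d[1],d[0]))
print('trough nn',ray('top',(215,172),0),ray('scene',(168,300),0))
for q in((304,150),(226,235),(304,362)): print(ray('top',q,.02))
print('dish',ray('top',(224,367),0))
E
```

```text
leaf front [array([0.5499, 0.1146]), array([ 0.6055, -0.1926])] 0.3121909671979636
hinge [array([0.7653, 0.156 ]), array([ 0.8214, -0.1548])] 0.3158224976153535
edge yaw 1.7498476264385734
hinge yaw 1.7493754007692617
plate [array([ 0.5551, -0.1114]), array([ 0.5456, -0.0592]), array([ 0.5578, -0.0557]), array([ 0.5652, -0.1093])] [ 0.555925 -0.0839  ]
plate bottom front [array([ 0.5453, -0.0597]), array([ 0.5598, -0.1185])]
plate top front [array([ 0.5505, -0.0535]), array([ 0.5591, -0.111 ])]
trough [array([0.4998, 0.3394]), array([0.3461, 0.2812]), array([0.3692, 0.1988]), array([0.5294, 0.2665])] [0.436125 0.271475] [np.float64(0.1643500228171569), np.float64(0.08557669075162931), np.float64(0.1739175954295597), np.float64(0.07868017539380548)]
0.36197533099925305
0.39983331678480766
trough nn [ 4.49419135e-01  2.68244373e-01 -1.11022302e-16] [0.42720626 0.27734365 0.        ]
[0.20906782 0.30668861 0.02      ]
[0.42027806 0.08769698 0.02      ]
[ 0.22255161 -0.25249606  0.02      ]
dish [ 0.43544958 -0.27997634  0.        ]
```

```bash
cat >> h.py <<'E'
def pose():
    st=sensors.get_state();M=R.from_quat(st['tcp_rot']).as_matrix()
    print('t',round(st['time'],2),'pos',np.round(st['eef_pos'],4),'yaw_y',round(np.arctan2(M[1,1],M[0,1]),4),'xaxis',np.round(M[:,0],3),'z',np.round(M[:,2],3),'F',np.round(st['contact_force'],1),'open',round(st['opening'],3),'q',np.round(st['qpos'],2))
    return st,M
def go(target,M,yawy=None,st=None):
    st=st or sensors.get_state();d=M.T@(np.array(target)-st['eef_pos'])*100
    print('shift cm',np.round(d,2))
    if yawy is not None:
        y=np.arctan2(M[1,1],M[0,1]);t=(yawy-y+np.pi/2)%np.pi-np.pi/2
        print('turn about tool x',-t,'(x down)')
E
python3 - <<'E'
from h import *
st,M=pose();print(M);go([.557,-.084,.23],M,.1787+np.pi/2)
E
```

```text
t 0.85 pos [ 0.1551 -0.6569  0.2313] yaw_y -1.3391 xaxis [-0. -0. -1.] z [-0.973 -0.23   0.   ] F [-0.7  0.2 -0.1] open 0.998 q [-1.49  0.29  1.58 -0.    1.28 -0.15]
[[-3.08788687e-05  2.29666402e-01 -9.73269409e-01]
 [-4.65652060e-05 -9.73269409e-01 -2.29666400e-01]
 [-9.99999998e-01  3.82286520e-05  4.07479216e-05]]
shift cm [  0.13 -46.53 -52.28]
turn about tool x 0.053034908575238404 (x down)
```

Request:
{"method": "arm_command", "body": {"increments": [[[0,-3.1,-3.5,0],[0,-3.1,-3.5,0],[0,-3.1,-3.5,0],[0,-3.1,-3.5,0],[0,-3.1,-3.5,0],[0,-3.1,-3.5,0],[0,-3.1,-3.5,0],[0,-3.1,-3.5,0],[0,-3.1,-3.5,0],[0,-3.1,-3.5,0],[0,-3.1,-3.5,0],[0,-3.1,-3.5,0],[0,-3.1,-3.5,0],[0,-3.1,-3.5,0],[0,-3.1,-3.3,0.053],[0,0,0,0],[0,0,0,0]]]}}

```text
time: 2.98
eef_pos: [0.5571, -0.0844, 0.2313]
tcp_rot: [-0.704, -0.063, 0.704, -0.064]
contact_force: [0.3, -0.0, -0.1]
opening: 0.992
```

```bash
python3 - <<'E'
from h import *
st,M=pose();go([.557,-.084,.23],M,.1787+np.pi/2)
snap('wrist','w1.png'); 
for q in('wedge_plate','wedge_centre','leaf_front'):
    print(q,[(np.round(d['at']).tolist(),round(d['conf'],2)) for d in optics.place_of('wrist',q)])
print('pred',proj('wrist',(.559,-.084,.058),st))
E
```

```text
t 2.98 pos [ 0.5571 -0.0844  0.2313] yaw_y -1.3913 xaxis [-0. -0. -1.] z [-0.984 -0.179  0.   ] F [ 0.3 -0.  -0.1] open 0.992 q [-0.33  0.04  1.85 -0.    1.25  1.06]
shift cm [ 0.13 -0.04  0.  ]
turn about tool x 0.000840577677487353 (x down)
wedge_plate [([164.0, 258.0], 0.95), ([250.0, 71.0], 0.93)]
wedge_centre [([246.0, 112.0], 0.73)]
leaf_front [([143.0, 221.0], 0.81)]
pred [168.93630487 255.76097125]
```

View pics/w1.png

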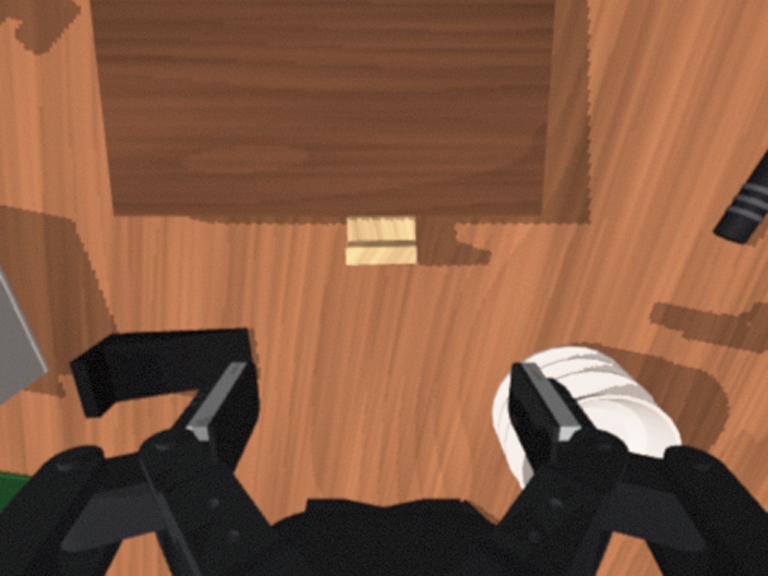

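```bash
python3 - <<'E'
from h import *
st,M=pose()
for n,p in dict(tl=(346,247),tr=(417,247),br=(417,264),bl=(346,264)).items(): print(n,ray('wrist',(p[1]/1.5-.17,p[0]/1.5-.17),.058,st))
for p in ((346,241),(417,241)): print('ramp at plate',ray('wrist',(p[1]/1.5-.17,p[0]/1.5-.17),.034,st))
for p in ((346,217),(417,217)): print('ramp at leaf',ray('wrist',(p[1]/1.5-.17,p[0]/1.5-.17),.032,st))
E
```

```text
t 3.17 pos [ 0.5568 -0.0852  0.2314] yaw_y -1.3936 xaxis [-0. -0. -1.] z [-0.984 -0.176  0.   ] F [-0.2 -0.8  0.5] open 0.998 q [-0.33  0.04  1.85 -0.    1.25  1.06]
tl [ 0.55885742 -0.05607451  0.058     ]
tr [ 0.56817849 -0.10821311  0.058     ]
br [ 0.55530672 -0.11083158  0.058     ]
bl [ 0.54587098 -0.05804703  0.058     ]
ramp at plate [ 0.55788866 -0.05423434  0.034     ]
ramp at plate [ 0.56787661 -0.11010155  0.034     ]
ramp at leaf [ 0.57653873 -0.05123596  0.032     ]
ramp at leaf [ 0.58641684 -0.1064822   0.032     ]
```

Request:
{"method": "arm_command", "body": {"increments": [[[3,-0.15,0.2,0],[4,0,0,0],[4,0,0,0],[4,0,0,0],[3,0,0,0],[2,0,0,0],[1,0,0,0],[0.7,0,0,0],[0,0,0,0]]]}}

```text
time: 4.3
eef_pos: [0.5554, -0.0833, 0.0147]
tcp_rot: [0.705, 0.063, -0.704, 0.063]
contact_force: [-0.6, 0.6, 0.4]
opening: 0.998
```

Request:
{"method": "arm_command", "body": {"increments": [[[0,0,0,0],[0,0,0,0],[0,0,0,0],[0,0,0,0],[0,0,0,0],[0,0,0,0]]], "grip": 4.5, "grip_force": 50}}

```text
time: 5.05
eef_pos: [0.5556, -0.0831, 0.0154]
tcp_rot: [0.705, 0.063, -0.704, 0.063]
contact_force: [-3.1, 2.8, 6.5]
opening: 0.628
```

```bash
python3 - <<'E'
from h import *
st,M=pose(); snap('wrist','w2.png');snap('scene','s2.png')
E
```

```text
t 5.05 pos [ 0.5556 -0.0831  0.0154] yaw_y -1.3919 xaxis [ 0.001  0.    -1.   ] z [-0.984 -0.178 -0.001] F [-3.1  2.8  6.5] open 0.628 q [-0.33  0.32  1.98  0.    0.84  1.06]
```

View pics/w2.png

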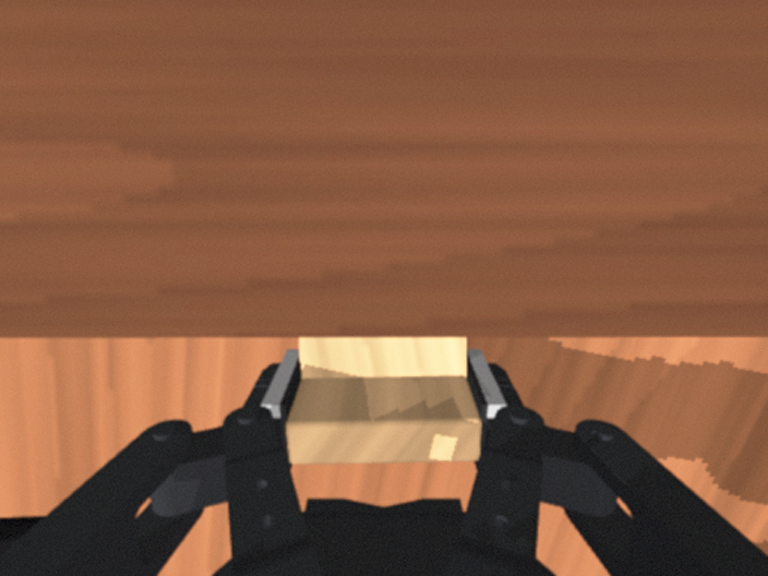

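View pics/s2.png

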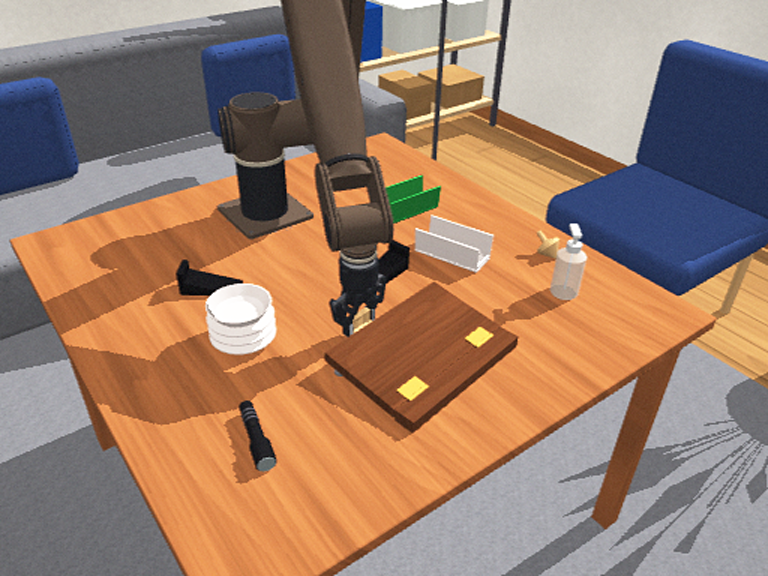

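The plate is gripped (opening 0.628 × 85 ≈ 53.6 mm, matching its 54 mm width). First tugs, then a pause.

Request:
{"method": "arm_command", "body": {"increments": [[[0,0,0.3,0],[0,0,0.4,0],[0,0,0.4,0],[0,0,0.4,0],[0,0,0,0],[0,0,0.4,0],[0,0,0.4,0],[0,0,0.4,0],[0,0,0.4,0],[0,0,0,0],[0,0,0.4,0],[0,0,0.4,0],[0,0,0.4,0],[0,0,0.4,0],[0,0,0,0],[0,0,0,0],[0,0,0,0],[0,0,0,0],[0,0,0,0]]]}}

```text
time: 7.52
eef_pos: [0.5105, -0.092, 0.0154]
tcp_rot: [0.706, 0.062, -0.703, 0.063]
contact_force: [5.2, 0.1, 4.3]
opening: 0.624
```

```bash
python3 - <<'E'
from h import *
st,M=pose(); snap('wrist','w3.png');snap('scene','s3.png')
E
```

```text
t 7.53 pos [ 0.5105 -0.092   0.0154] yaw_y -1.3928 xaxis [ 0.004 -0.001 -1.   ] z [-0.984 -0.177 -0.003] F [5.2 0.1 4.3] open 0.624 q [-0.37  0.24  2.09  0.    0.81  1.02]
```

View pics/w3.png

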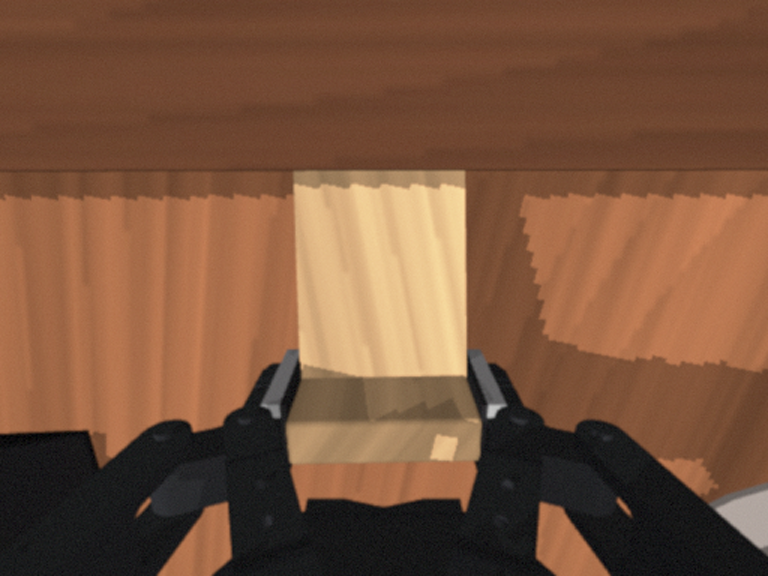

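View pics/s3.png

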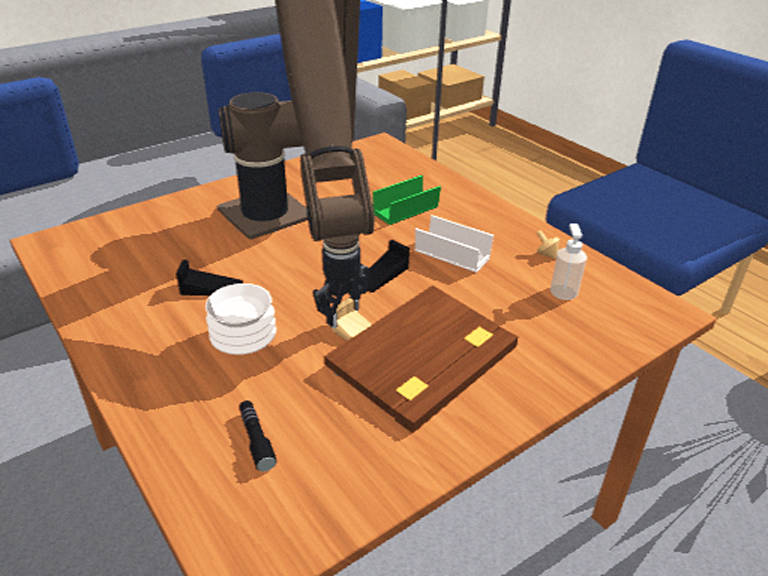

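Wrist view: the wedge moved 45 mm with the leaf still resting on it, exposed ramp rows 185–375, and the grip unchanged. Continuing with small tugs.

Request:
{"method": "arm_command", "body": {"increments": [[[0,0,0.4,0],[0,0,0.4,0],[0,0,0.4,0],[0,0,0.4,0],[0,0,0,0],[0,0,0.4,0],[0,0,0.4,0],[0,0,0.4,0],[0,0,0.4,0],[0,0,0,0],[0,0,0.4,0],[0,0,0.4,0],[0,0,0.4,0],[0,0,0.4,0],[0,0,0,0],[0,0,0.4,0],[0,0,0.4,0],[0,0,0.4,0],[0,0,0.4,0],[0,0,0,0]]]}}

```text
time: 10.12
eef_pos: [0.4469, -0.1035, 0.0154]
tcp_rot: [0.705, 0.063, -0.703, 0.064]
contact_force: [3.3, 0.5, 8.0]
opening: 0.627
```

```bash
python3 - <<'E'
from h import *
st,M=pose(); snap('wrist','w4.png')
E
```

```text
t 10.12 pos [ 0.4469 -0.1035  0.0154] yaw_y -1.3919 xaxis [ 0.003 -0.001 -1.   ] z [-0.984 -0.178 -0.002] F [3.3 0.5 8. ] open 0.627 q [-0.45  0.12  2.23 -0.    0.79  0.94]
```

View pics/w4.png

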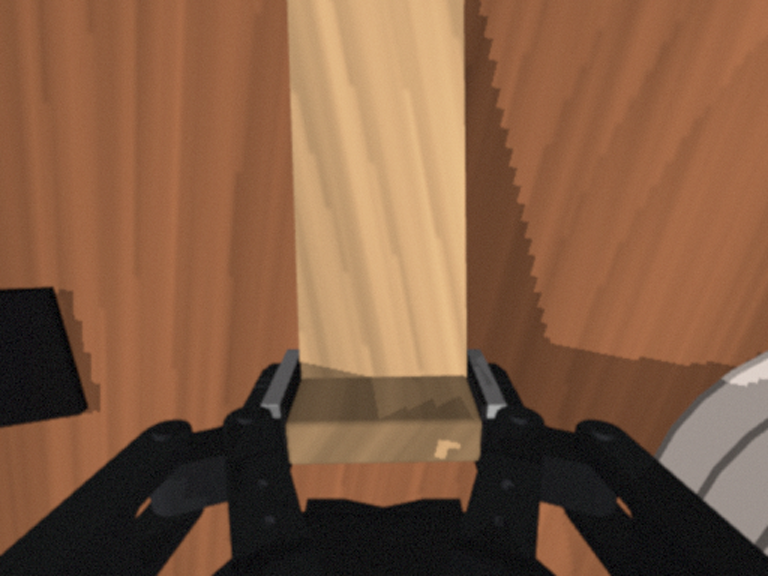

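Request:
{"method": "arm_command", "body": {"increments": [[[0,0,0,0],[0,0,0,0],[0,0,0,0],[0,0,0,0],[0,0,0,0]]], "grip": 8}}

```text
time: 10.8
eef_pos: [0.4456, -0.1028, 0.0142]
tcp_rot: [-0.704, -0.063, 0.704, -0.063]
contact_force: [-0.0, 0.3, -0.2]
opening: 0.936
```

Request:
{"method": "arm_command", "body": {"increments": [[[-2,0,0,0],[-3,0,0,0],[-4,0,0,0],[-5,0,0,0],[-3.5,0,0,0],[0,0,0,0],[0,0,0,0]]]}}

```text
time: 11.68
eef_pos: [0.4452, -0.1025, 0.1884]
tcp_rot: [-0.704, -0.063, 0.705, -0.063]
contact_force: [0.3, 0.5, -0.1]
opening: 0.938
```

```bash
python3 - <<'E'
from h import *
st,M=pose(); snap('wrist','w5.png')
im=snap('scene','s5.png')
for n in('wrist','scene'):
  for q in('wedge_plate','wedge_centre','leaf_front'):
    print(n,q,[(np.round(d['at']).tolist(),round(d['conf'],2)) for d in optics.place_of(n,q)])
E
```

```text
t 11.68 pos [ 0.4452 -0.1025  0.1884] yaw_y -1.3919 xaxis [-0.001  0.001 -1.   ] z [-0.984 -0.178  0.001] F [ 0.3  0.5 -0.1] open 0.938 q [-0.45 -0.17  2.13 -0.    1.18  0.94]
wrist wedge_plate [([170.0, 260.0], 0.79), ([177.0, 30.0], 0.62)]
wrist wedge_centre [([347.0, 339.0], 0.96), ([176.0, 79.0], 0.74), ([115.0, 254.0], 0.7)]
wrist leaf_front [([34.0, 215.0], 0.55)]
scene wedge_plate [([198.0, 213.0], 0.96), ([182.0, 124.0], 0.9), ([170.0, 264.0], 0.62), ([170.0, 302.0], 0.54)]
scene wedge_centre [([177.0, 253.0], 0.94), ([210.0, 227.0], 0.83), ([186.0, 140.0], 0.6)]
scene leaf_front [([219.0, 249.0], 0.79)]
```

View pics/w5.png

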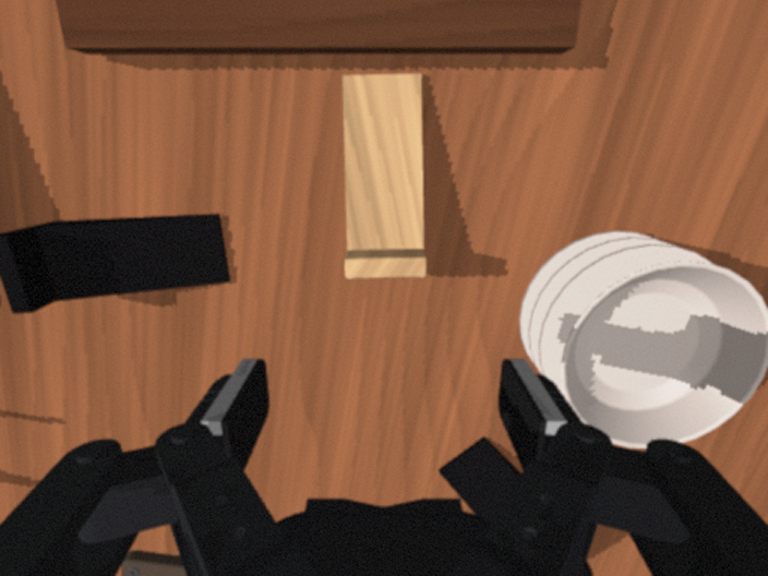

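View pics/s5.png

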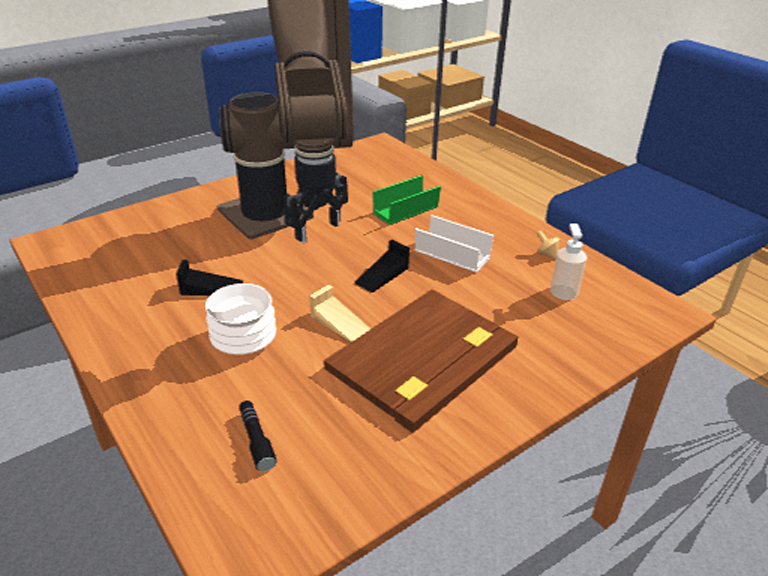

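Leaf is flat and the wedge lies free in front of it: tip at row 73, leaf's lower edge at row ~50, plate top at rows 258–277, cols 345–426 in the picture. Measuring its pose.

```bash
python3 - <<'E'
from h import *
st,M=pose()
w=lambda x,y,z:ray('wrist',(y/1.5-.17,x/1.5-.17),z,st)[:2]
P=np.array([w(345,259,.058),w(425.5,258,.058),w(426,276.5,.058),w(345,278,.058)]);print(P.round(4),P.mean(0))
t=(w(343,74,.005)+w(422,73,.005))/2
b=(w(345,250,.034)+w(424,250,.034))/2
print('tip',t,'rampstart',b,'len',np.linalg.norm(t-b),'yaw',np.arctan2(*(t-b)[::-1]))
print('leaf edge',w(68,49,.006),w(574,52,.006))
pc=P.mean(0);go([pc[0],pc[1],.19],M,.178)
E
```

```text
t 12.07 pos [ 0.4456 -0.1027  0.1887] yaw_y -1.392 xaxis [-0.001  0.001 -1.   ] z [-0.984 -0.178  0.001] F [-0.8  0.4 -0.4] open 0.939 q [-0.45 -0.17  2.13  0.    1.18  0.94]
[[ 0.4497 -0.076 ]
 [ 0.4597 -0.1274]
 [ 0.4475 -0.1303]
 [ 0.437  -0.0779]] [ 0.44847277 -0.10291347]
tip [ 0.56944083 -0.07911864] rampstart [ 0.45459118 -0.10128396] len 0.11696898907200914 yaw 0.190650335414584
leaf edge [0.54650819 0.13155151] [ 0.60513603 -0.20368151]
shift cm [-0.13  0.07 -0.28]
turn about tool x -1.5699970975730748 (x down)
```

Request:
{"method": "arm_command", "body": {"increments": [[[0,0.05,-0.25,-0.157],[0,0,0,-0.157],[0,0,0,-0.157],[0,0,0,-0.157],[0,0,0,-0.157],[0,0,0,-0.157],[0,0,0,-0.157],[0,0,0,-0.157],[0,0,0,-0.157],[0,0,0,-0.157],[0,0,0,0],[0,0,0,0]]], "grip": 5}}

```text
time: 13.58
eef_pos: [0.4483, -0.1029, 0.1892]
tcp_rot: [0.454, 0.542, -0.454, 0.542]
contact_force: [0.2, -0.3, 0.2]
opening: 0.587
```

```bash
python3 - <<'E'
from h import *
st,M=pose();go([.448,-.103,.038],M,.18); snap('wrist','w6.png')
E
```

```text
t 13.57 pos [ 0.4483 -0.1029  0.1892] yaw_y 0.1758 xaxis [-0.  0. -1.] z [ 0.175 -0.985 -0.   ] F [ 0.2 -0.3  0.2] open 0.587 q [-0.45 -0.16  2.13  0.    1.18 -0.62]
shift cm [ 1.512e+01 -3.000e-02  1.000e-02]
turn about tool x -0.0042166979681099725 (x down)
```

View pics/w6.png

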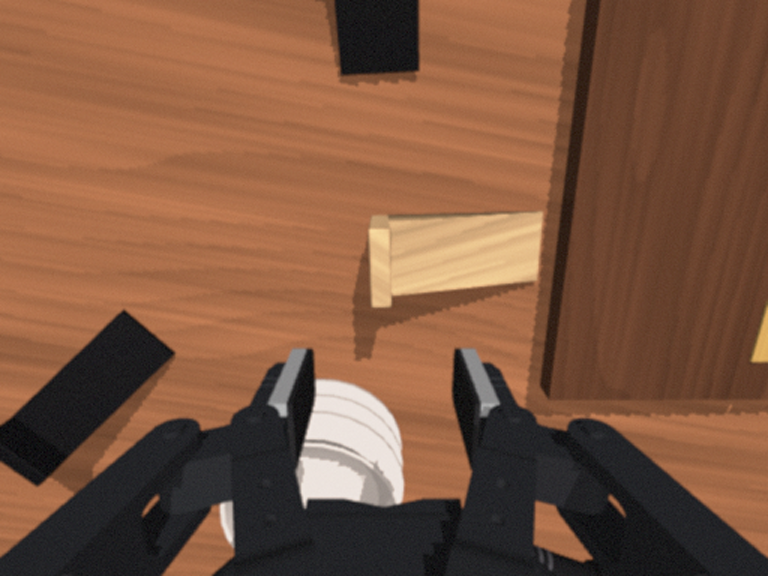

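```bash
python3 - <<'E'
from h import *
st,M=pose()
w=lambda x,y,z:ray('wrist',(y/1.5-.17,x/1.5-.17),z,st)[:2]
P=np.array([w(370,230,.058),w(390,230,.058),w(391,306,.058),w(371,307,.058)]);print(P.round(4),P.mean(0))
e=P[0]+P[1]-P[2]-P[3];print('width yaw',np.arctan2(e[1],e[0])-np.pi/2)
pc=P.mean(0);go([pc[0],pc[1],.038],M)
E
```

```text
t 13.62 pos [ 0.4484 -0.1029  0.1892] yaw_y 0.1762 xaxis [-0.  0. -1.] z [ 0.175 -0.985 -0.   ] F [ 0.2  0.1 -0.5] open 0.586 q [-0.45 -0.16  2.13  0.    1.18 -0.62]
[[ 0.4372 -0.0779]
 [ 0.4498 -0.0757]
 [ 0.4598 -0.1266]
 [ 0.4466 -0.1297]] [ 0.44836614 -0.10249156]
width yaw 0.18651713720822816
shift cm [ 1.512e+01  1.000e-02 -4.000e-02]
```

Request:
{"method": "arm_command", "body": {"increments": [[[3,0,0,-0.006],[4,0,0,0],[4,0,0,0],[2.5,0,0,0],[1,0,0,0],[0.5,0,0,0],[0,0,0,0],[0,0,0,0]]]}}

```text
time: 14.62
eef_pos: [0.4492, -0.1033, 0.0404]
tcp_rot: [0.452, 0.543, -0.452, 0.545]
contact_force: [0.0, -0.3, 0.4]
opening: 0.583
```

Request:
{"method": "arm_command", "body": {"increments": [[[0,0,0,0],[0,0,0,0],[0,0,0,0],[0,0,0,0],[0,0,0,0],[0,0,0,0],[0,0,0,0],[0,0,0,0]]], "grip": 0.5, "grip_force": 60}}

```text
time: 15.62
eef_pos: [0.4488, -0.1031, 0.0399]
tcp_rot: [0.452, 0.544, -0.452, 0.544]
contact_force: [-1.3, 0.8, 5.3]
opening: 0.147
```

```bash
python3 - <<'E'
from h import *
st,M=pose(); snap('wrist','w7.png')
E
```

```text
t 15.62 pos [ 0.4488 -0.1031  0.0399] yaw_y 0.184 xaxis [ 0.001 -0.    -1.   ] z [ 0.183 -0.983  0.   ] F [-1.3  0.8  5.3] open 0.147 q [-0.45  0.07  2.22 -0.    0.85 -0.63]
```

View pics/w7.png

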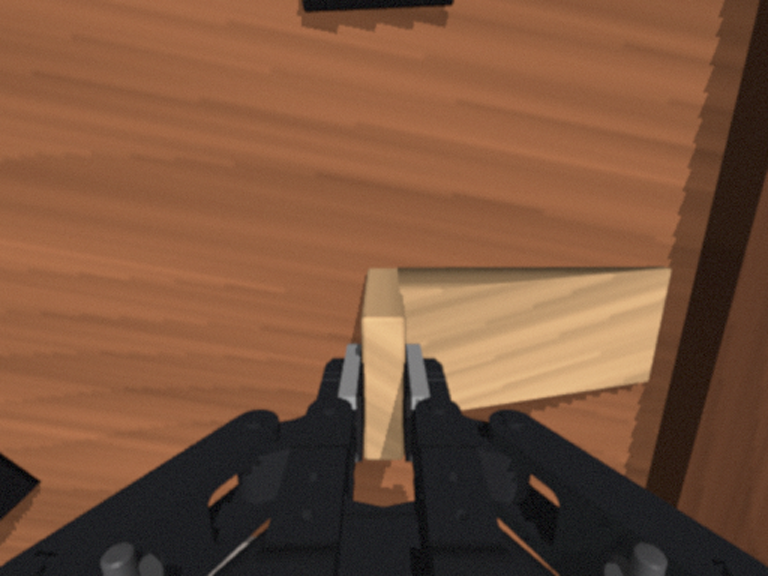

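Request:
{"method": "arm_command", "body": {"increments": [[[-0.5,0,0,0],[-1,0,0,0],[-2,0,0,0],[-3,0,0,0],[-3,0,0,0],[-3,0,0,0],[-2.5,0,0,0],[-1,0,0,0],[0,0,0,0]]]}}

```text
time: 16.8
eef_pos: [0.4484, -0.1029, 0.1996]
tcp_rot: [0.452, 0.544, -0.452, 0.544]
contact_force: [-0.4, 0.1, -2.6]
opening: 0.144
```

```bash
python3 - <<'E'
from h import *
st,M=pose(); snap('wrist','w8.png')
E
```

```text
t 16.8 pos [ 0.4484 -0.1029  0.1996] yaw_y 0.184 xaxis [ 0.001 -0.    -1.   ] z [ 0.183 -0.983  0.001] F [-0.4  0.1 -2.6] open 0.144 q [-0.45 -0.17  2.12 -0.    1.2  -0.63]
```

View pics/w8.png

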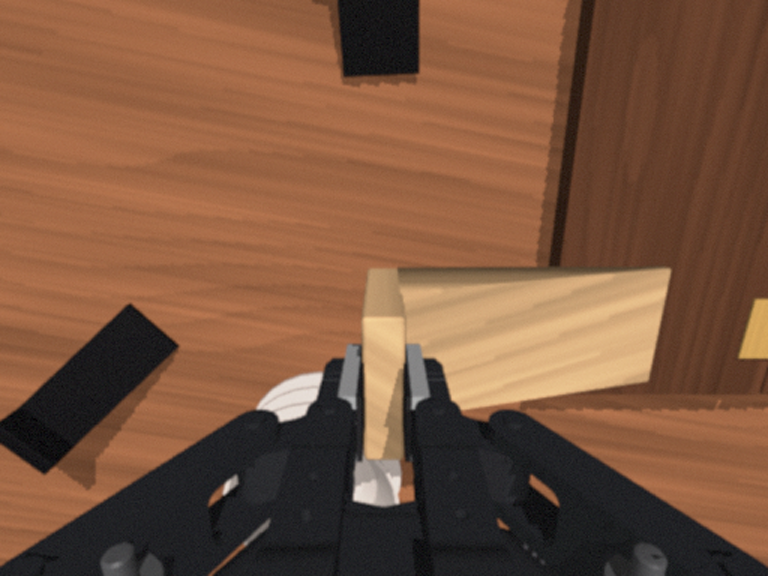

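The wedge is lifted and sits identically in the view (tip at (650–670, 268–382)), so it hasn't slipped or tilted. Moving beside the trough to look at it.

Request:
{"method": "arm_command", "body": {"increments": [[[0,0.4,-1.4,0],[0,0.73,-2.9,0],[0,0.73,-2.9,0],[0,0.73,-2.9,0],[0,0.73,-2.9,0],[0,0.73,-2.9,0],[0,0.73,-2.9,0],[0,0.73,-2.9,0],[0,0.73,-2.9,0],[0,0.73,-2.4,0],[0,0.5,-1.4,0],[0,0,0,-0.1],[0,0,0,-0.1],[0,0,0,0],[0,0,0,0],[0,0,0,0]]]}}

```text
time: 18.85
eef_pos: [0.4698, 0.1899, 0.1992]
tcp_rot: [0.396, 0.586, -0.396, 0.586]
contact_force: [-0.1, 0.6, -1.4]
opening: 0.149
```

```bash
python3 - <<'E'
from h import *
st,M=pose(); snap('wrist','w9.png')
print([(np.round(d['at']).tolist(),round(d['conf'],2),ray('wrist',d['at'],0,st)) for d in optics.place_of('wrist','trough')])
E
```

```text
t 18.85 pos [0.4698 0.1899 0.1992] yaw_y 0.383 xaxis [-0. -0. -1.] z [ 0.374 -0.928 -0.   ] F [-0.1  0.6 -1.4] open 0.149 q [ 0.18 -0.06  2.01 -0.    1.19 -0.2 ]
[([82.0, 255.0], 0.77, array([0.43656377, 0.27734374, 0.        ]))]
```

View pics/w9.png

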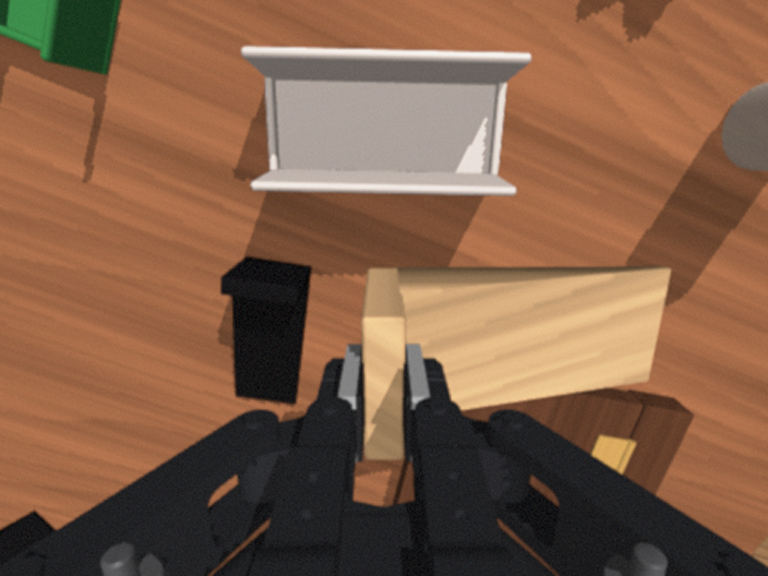

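```bash
python3 - <<'E'
from h import *
st,M=pose()
im=optics.read_camera('wrist')
cv2.imwrite('pics/w9z.png',cv2.resize(im[20:140,150:365],None,fx=3.6,fy=3.6,interpolation=cv2.INTER_CUBIC))
w=lambda x,y,z:ray('wrist',(y/1.5-.17,x/1.5-.17),z,st)[:2]
def rep(n,pts,z):
    P=np.array([w(*p,z) for p in pts]);a=(P[1]-P[0]+P[2]-P[3])
    print(n,P.mean(0).round(4),'yaw',np.arctan2(a[1],a[0]).round(4),'sides',[np.linalg.norm(P[i]-P[(i+1)%4]).round(4) for i in range(4)],[np.arctan2(*(P[i]-P[j])[::-1]).round(4) for i,j in((1,0),(2,3))])
rep('rim',[(242,48),(530,54),(516,193),(252,188)],.066)
rep('floor',[(276,79),(496,83),(492,174),(276,171)],.006)
E
```

```text
t 18.95 pos [0.4698 0.1899 0.1993] yaw_y 0.3833 xaxis [-0. -0. -1.] z [ 0.374 -0.927  0.   ] F [ 0.3 -0.3 -1.5] open 0.15 q [ 0.18 -0.06  2.01 -0.    1.19 -0.2 ]
rim [0.4392 0.2744] yaw 0.3645 sides [np.float64(0.1643), np.float64(0.0783), np.float64(0.1653), np.float64(0.0782)] [np.float64(0.3647), np.float64(0.3643)]
floor [0.4396 0.2741] yaw 0.3681 sides [np.float64(0.1559), np.float64(0.0628), np.float64(0.1627), np.float64(0.0633)] [np.float64(0.3666), np.float64(0.3695)]
```

View pics/w9z.png

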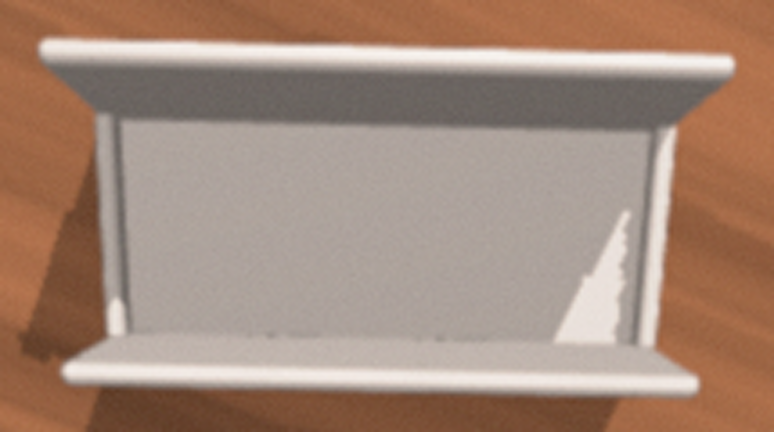

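```bash
python3 - <<'E'
from h import *
st,M=pose();z0=st['eef_pos'][2]-.040
w=lambda x,y,z:ray('wrist',(y/1.5-.17,x/1.5-.17),z0+z,st)[:2]
P=np.array([w(362,317,.058),w(405,317,.058),w(404,460,.058),w(362,460,.058)])
a=lambda p:np.round((M.T@np.r_[p-st['eef_pos'][:2],0])[1:]*1000,1)
print([a(p) for p in P],'mean',a(P.mean(0)))
# bottom tip edge & top far edges
print('tip top corners',a(w(670,268,.005)),a(w(647,382,.005)))
print('ramp far edge at plate',a(w(398,268,.034)))
C=np.array([.4393,.2742]);yaw=.3665
t=C-.058*np.array([np.cos(yaw),np.sin(yaw)])
go([*t,st['eef_pos'][2]],M,yaw,st)
print(t,np.linalg.norm(t))
E
```

```text
t 19.0 pos [0.4699 0.1899 0.1993] yaw_y 0.3835 xaxis [ 0.  0. -1.] z [ 0.374 -0.927  0.   ] F [-0.9 -0.  -2.4] open 0.147 q [ 0.18 -0.06  2.01 -0.    1.19 -0.2 ]
[array([ -4.8, -27.6]), array([  8.5, -27.5]), array([ 9. , 25.9]), array([-5.6, 25.9])] mean [ 1.8 -0.8]
tip top corners [123.9 -28.1] [124.3  26.9]
ramp far edge at plate [  7.1 -36.4]
shift cm [-0.   -5.48 -9.06]
turn about tool x 0.016953735563705497 (x down)
[0.38515194 0.2534157 ] 0.46104395623537653
```

Request:
{"method": "arm_command", "body": {"increments": [[[0,0,0,0.017],[0,-0.7,-1,0],[0,-1.2,-1.9,0],[0,-1.2,-1.9,0],[0,-1.2,-1.9,0],[0,-1.0,-1.5,0],[0,-0.43,-0.7,0],[0,0,0,0],[0,0,0,0],[0,0,0,0]]]}}

```text
time: 20.25
eef_pos: [0.3849, 0.2522, 0.1993]
tcp_rot: [0.401, 0.583, -0.401, 0.583]
contact_force: [-0.4, -0.3, -1.8]
opening: 0.147
```

```bash
python3 - <<'E'
from h import *
st,M=pose(); go([.3845,.2524,.12],M,.3665);snap('wrist','w10.png');snap('top','t10.png')
E
```

```text
t 20.25 pos [0.3849 0.2522 0.1993] yaw_y 0.3661 xaxis [ 0. -0. -1.] z [ 0.358 -0.934  0.   ] F [-0.4 -0.3 -1.8] open 0.147 q [ 0.36 -0.17  2.12 -0.    1.2  -0.01]
shift cm [ 7.93 -0.03 -0.04]
turn about tool x -0.0003871282606957571 (x down)
```

View pics/w10.png

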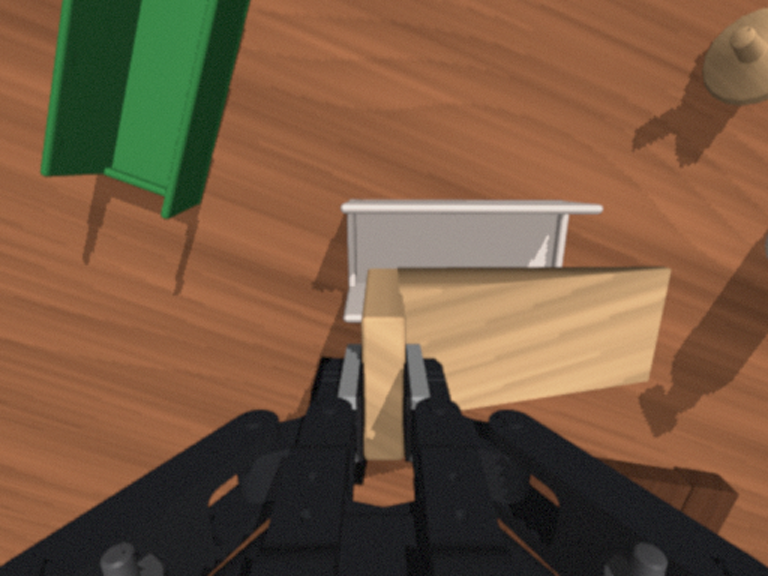

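Request:
{"method": "arm_command", "body": {"increments": [[[1,-0.03,-0.04,0],[2,0,0,0],[2,0,0,0],[2,0,0,0],[0.9,0,0,0],[0,0,0,0],[0,0,0,0],[0,0,0,0]]]}}

```text
time: 21.35
eef_pos: [0.3846, 0.253, 0.1213]
tcp_rot: [0.401, 0.582, -0.4, 0.583]
contact_force: [-0.0, 0.6, -1.4]
opening: 0.146
```

```bash
python3 - <<'E'
from h import *
st,M=pose(); go([.3845,.2524,.12],M,.3665);snap('wrist','w11.png');im=optics.read_camera('scene')
cv2.imwrite('pics/s11.png',cv2.resize(im[100:220,220:380],None,fx=5,fy=5,interpolation=cv2.INTER_CUBIC))
E
```

```text
t 21.35 pos [0.3846 0.253  0.1213] yaw_y 0.367 xaxis [ 0.002  0.001 -1.   ] z [ 0.359 -0.933 -0.   ] F [-0.   0.6 -1.4] open 0.146 q [ 0.36 -0.07  2.18  0.    1.03 -0.01]
shift cm [ 0.13 -0.03  0.06]
turn about tool x 0.0005208253950743646 (x down)
```

View pics/w11.png

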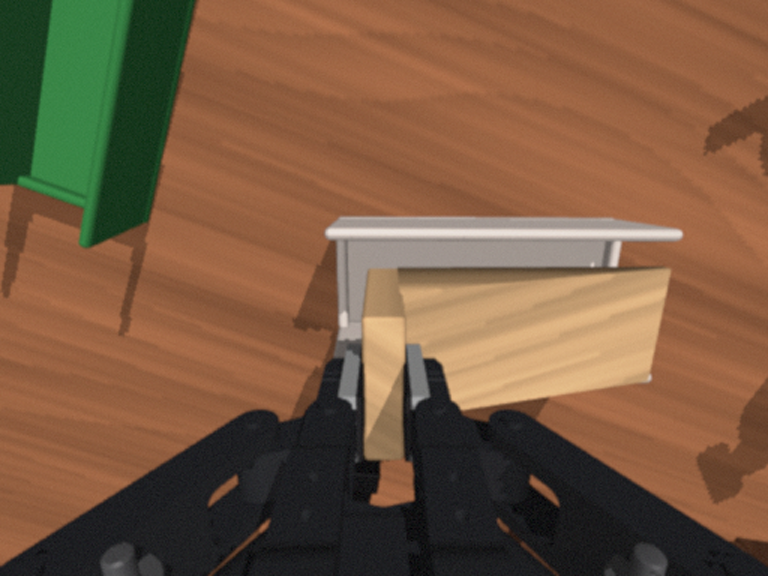

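View pics/s11.png

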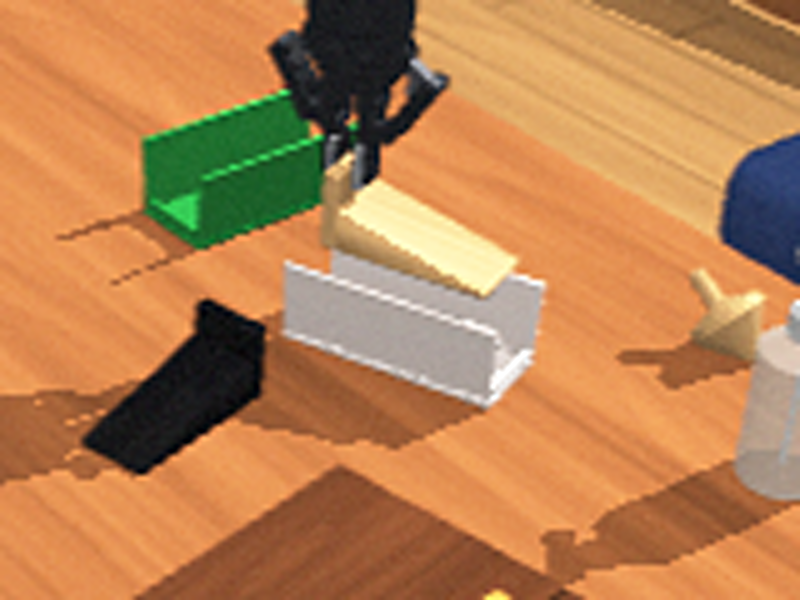

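```bash
python3 - <<'E'
from h import *
st,M=pose()
w=lambda x,y,z:ray('wrist',(y/1.5-.17,x/1.5-.17),z,st)[:2]
a=lambda p:np.round((M.T@np.r_[p-st['eef_pos'][:2],0])[1:]*1000,1)
print('rim band centre',a(w(328,233,.066)),a(w(681,235,.066)))
print('rim outer',a(w(328,229,.066)),a(w(681,230,.066)))
C=np.array([.4393,.2742]);print('C expected',a(C))
# predict: project rim outer corners for C
d=np.array([np.cos(.3665),np.sin(.3665)]);n=np.array([-d[1],d[0]])
for s in(-.084,.084):
  p=C+s*d+.0395*n; print('pred px',proj('wrist',(*p,.066),st)*1.5)
E
```

```text
t 21.45 pos [0.3844 0.253  0.121 ] yaw_y 0.3671 xaxis [ 0.001  0.001 -1.   ] z [ 0.359 -0.933  0.   ] F [-0.3 -0.4 -2.2] open 0.148 q [ 0.36 -0.07  2.18 -0.    1.03 -0.01]
rim band centre [-23.5 -39.3] [139.8 -38.3]
rim outer [-23.5 -41.2] [139.3 -40.6]
C expected [58.8 -0.1]
pred px [231.99640475 324.19848213]
pred px [231.91289639 687.89233234]
```

Trough centre relative to the tool agrees between views (58 mm along, within 1 mm sideways; wedge at 59 and −0.7). Lowering slowly.

Request:
{"method": "arm_command", "body": {"increments": [[[0.6,0,0,0],[0.8,0,0,0],[0.8,0,0,0],[0.8,0,0,0],[0.8,0,0,0],[0.7,0,0,0],[0.6,0,0,0],[0.5,0,0,0],[0.4,0,0,0],[0.3,0,0,0],[0.2,0,0,0],[0,0,0,0],[0,0,0,0]]]}}

```text
time: 23.08
eef_pos: [0.3841, 0.2528, 0.0555]
tcp_rot: [0.4, 0.583, -0.4, 0.583]
contact_force: [0.7, -0.3, -2.0]
opening: 0.146
```

```bash
python3 - <<'E'
from h import *
st,M=pose(); snap('wrist','w12.png');im=optics.read_camera('scene')
cv2.imwrite('pics/s12.png',cv2.resize(im[100:220,220:380],None,fx=5,fy=5,interpolation=cv2.INTER_CUBIC))
E
```

```text
t 23.07 pos [0.3841 0.2528 0.0555] yaw_y 0.367 xaxis [ 0.  0. -1.] z [ 0.359 -0.933 -0.   ] F [ 0.7 -0.3 -2. ] open 0.146 q [ 0.36  0.04  2.21  0.    0.89 -0.01]
```

View pics/w12.png

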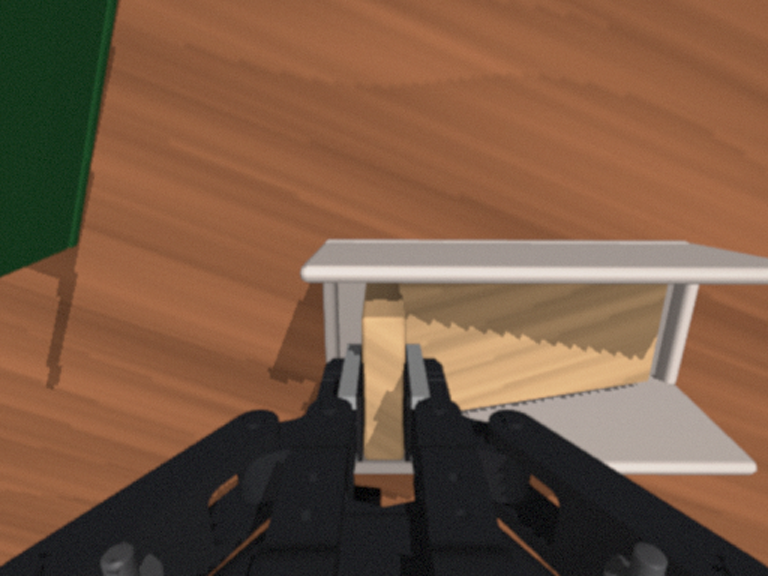

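View pics/s12.png

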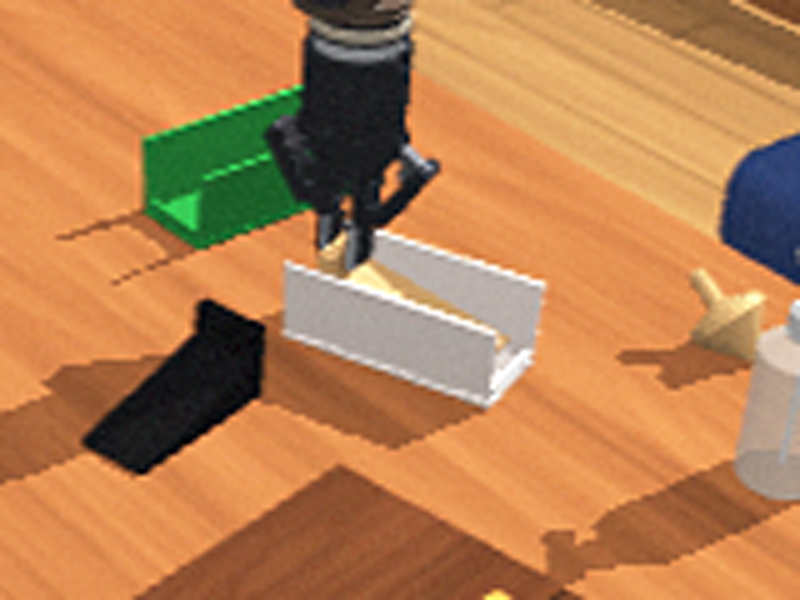

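The wedge is between the walls, about 9 mm above the floor, with no contact force.

Request:
{"method": "arm_command", "body": {"increments": [[[0.2,0,0,0],[0.2,0,0,0],[0.2,0,0,0],[0.15,0,0,0],[0.1,0,0,0],[0,0,0,0],[0,0,0,0]]]}}

```text
time: 24.05
eef_pos: [0.3841, 0.2528, 0.0469]
tcp_rot: [0.4, 0.583, -0.4, 0.583]
contact_force: [-0.3, -1.4, -2.3]
opening: 0.146
```

Request:
{"method": "arm_command", "body": {"increments": [[[0.1,0,0,0],[0,0,0,0],[0,0,0,0]]]}}

```text
time: 24.42
eef_pos: [0.3841, 0.2529, 0.0459]
tcp_rot: [0.4, 0.583, -0.4, 0.583]
contact_force: [-0.2, -0.8, -0.9]
opening: 0.147
```

Request:
{"method": "arm_command", "body": {"increments": [[[0.1,0,0,0],[0,0,0,0],[0,0,0,0]]]}}

```text
time: 24.8
eef_pos: [0.3842, 0.2528, 0.0459]
tcp_rot: [0.4, 0.583, -0.401, 0.583]
contact_force: [-3.7, -0.9, 5.1]
opening: 0.149
```

```bash
python3 - <<'E'
from h import *
pose()
E
```

```text
t 24.8 pos [0.3842 0.2528 0.0459] yaw_y 0.3672 xaxis [-0.001 -0.    -1.   ] z [ 0.359 -0.933  0.   ] F [-3.7 -0.9  5.1] open 0.149 q [ 0.36  0.06  2.22 -0.    0.87 -0.01]
```

It's seated (5 N upward). Opening a little, then rising straight.

Request:
{"method": "arm_command", "body": {"increments": [[[0,0,0,0],[0,0,0,0],[0,0,0,0],[0,0,0,0]]], "grip": 3.5}}

```text
time: 25.3
eef_pos: [0.384, 0.2527, 0.0447]
tcp_rot: [0.4, 0.583, -0.4, 0.583]
contact_force: [0.8, -0.7, 0.4]
opening: 0.41
```

Request:
{"method": "arm_command", "body": {"increments": [[[-0.5,0,0,0],[-1,0,0,0],[-2,0,0,0],[-3,0,0,0],[-4,0,0,0],[-4,0,0,0],[-2,0,0,0],[0,0,2,0],[0,0,3,0],[0,0,3,0],[0,0,1,0],[0,0,0,0],[0,0,0,0]]]}}

```text
time: 26.92
eef_pos: [0.416, 0.1694, 0.21]
tcp_rot: [0.4, 0.583, -0.4, 0.583]
contact_force: [-0.4, -0.7, 0.4]
opening: 0.406
```

```bash
python3 - <<'E'
from h import *
st,M=pose(); snap('wrist','w13.png');im=snap('scene','s13.png')
snap('top','t13.png')
cv2.imwrite('pics/s13z.png',cv2.resize(im[100:220,220:380],None,fx=5,fy=5,interpolation=cv2.INTER_CUBIC))
E
```

```text
t 26.93 pos [0.416  0.1694 0.21  ] yaw_y 0.3676 xaxis [-0.  0. -1.] z [ 0.359 -0.933 -0.   ] F [-0.4 -0.7  0.4] open 0.406 q [ 0.16 -0.21  2.13  0.    1.22 -0.21]
```

View pics/w13.png

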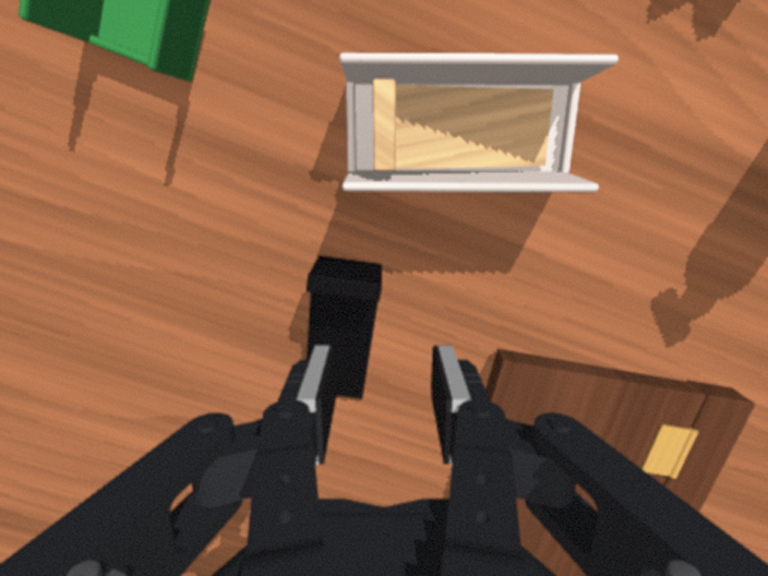

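View pics/s13z.png

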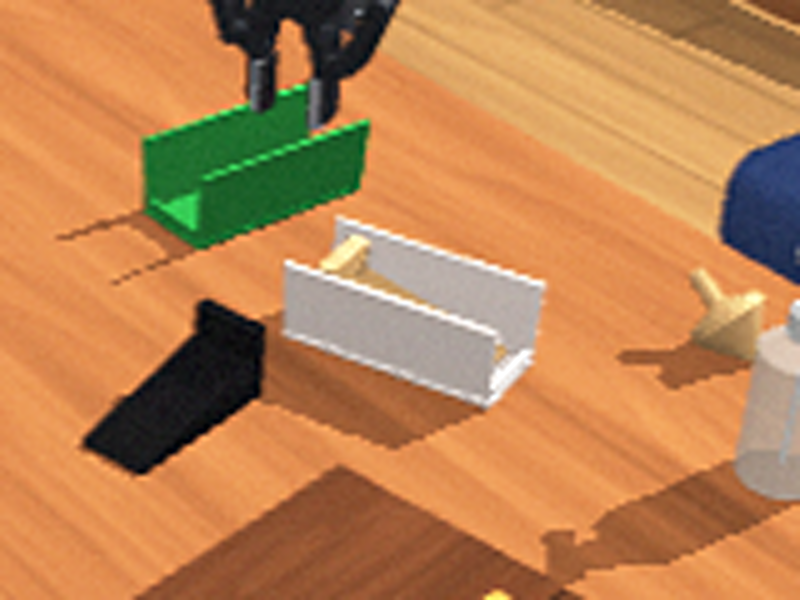

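View pics/s13.png

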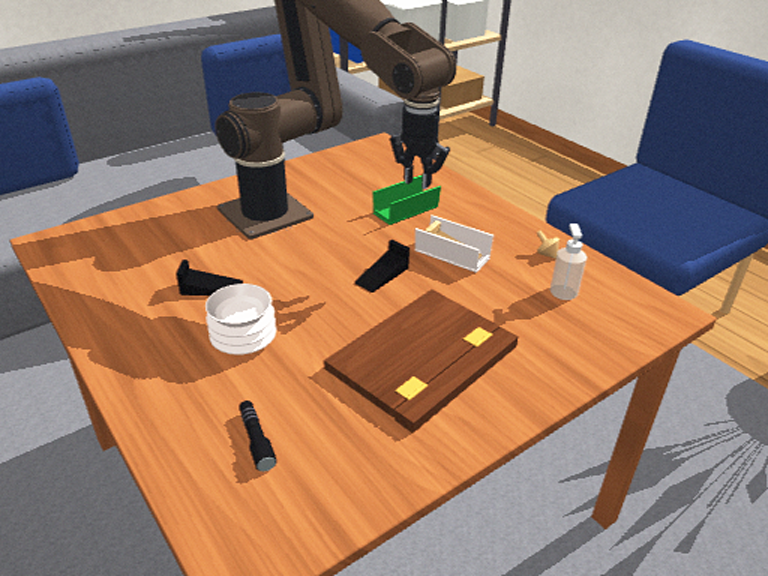

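```bash
python3 - <<'E'
from h import *
st,M=pose()
w=lambda x,y,z:ray('wrist',(y/1.5-.17,x/1.5-.17),z,st)[:2]
rim=np.array([w(341,57,.066),w(617,59,.066),w(598,188,.066),w(344,188,.066)]);C=rim.mean(0);a=rim[1]-rim[0]+rim[2]-rim[3];yaw=np.arctan2(a[1],a[0])
P=np.array([w(373,80,.064),w(396,80,.064),w(396,171,.064),w(374,170,.064)]);pc=P.mean(0)
tip=(w(554,88,.011)+w(548,168,.011))/2
print('trough',C,yaw,'plate',pc,'tip',tip,'len',np.linalg.norm(tip-pc),'wedge yaw',np.arctan2(*(tip-pc)[::-1]))
d=np.array([np.cos(yaw),np.sin(yaw)]);n=np.array([-d[1],d[0]])
c=pc+(tip-pc)*58/123
print('wedge centre in trough x,y mm',(c-C)@d*1000,(c-C)@n*1000)
E
```

```text
t 27.07 pos [0.416  0.1694 0.2098] yaw_y 0.3682 xaxis [-0.  0. -1.] z [ 0.36  -0.933 -0.   ] F [-0.1  0.5  0. ] open 0.411 q [ 0.16 -0.21  2.13  0.    1.22 -0.21]
trough [0.43889286 0.27381461] 0.36469584056091153 plate [0.38673583 0.25327947] tip [0.50213284 0.29796229] len 0.1237458039179558 wedge yaw 0.3694316917654564
wedge centre in trough x,y mm 2.3000686540315747 -0.3056519485159001
```

Wedge centre is at (2.3, −0.3) mm in the trough with a yaw difference of 0.005 rad. Plate-to-tip length measures 123.7 mm against 123 expected, so it lies flat. The leaf is flat and the bystanders are unmoved. Handing in.

```bash
python3 -c "
from h import *
print(ctrl.sign_off())"
```

```text
the job is handed in; nothing more can be done
None
```

The job is handed in at about 27 s of the 61 s allowed; `ctrl.sign_off()` gave no verdict.

**What I did:**
- I gripped the plate across its width and drew the wedge out in small tugs. I paused at 45 mm with the leaf resting on the wedge, and stopped at about 110 mm.
- I then gripped the plate front to back, set the wedge down slowly between the trough walls until light floor contact (about 5 N), released it and backed away.

**Last checks:**

| Check | Measured | Limit |
|---|---|---|
| Wedge centre, lengthwise in the trough | about 2.3 mm | 20 mm |
| Wedge centre, sideways in the trough | about −0.3 mm | 8 mm |
| Angle between wedge and trough | about 0.005 rad | 0.12 rad |

- **By eye:** the leaf lies flat, the trough stands upright, and the other objects look unmoved. I did not measure the bystanders' shifts or the leaf's angle and speed.
- **Wedge height:** I did not measure this directly. The gripper height at contact and the measured plate-to-tip length (123.7 mm against 123 mm) both fit it lying flat on the floor.
- **Robot clear:** it touches nothing, with force readings near zero.

No check failed. The one disagreement was the early top-camera estimate of the trough, which differed from the wrist camera by a few mm; I used the wrist-camera values.

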